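Eject a tested protection board from its nest and hold it up level

TASK

The protection board in the test nest has passed its test: push the red ejector slide on the nest all the way so that it pushes the board out of the socket; do not pull on the board while it is still plugged in. Then grip the freed board, lift it off the nest and finish still holding it in the air, level and steady with its component side up, at least 12 cm above the bench, so that I can look it over. Leave the tools and parts around the nest where they are.

Things in the scene. Friction and masses are not known exactly. Their poses are not given: they have to be found in the camera images.
- nest: Test nest, fixed to the bench: dark anodised base plate 190 x 110 mm, top 10 mm above the bench. Origin on the bench under its middle, z up, x along it from the open front end (-x) to the grey socket head (+x). White front stop at x -86 to -76, y -15 to +15, 50 mm high; two 6 mm steel guide pins at x -60, y +36 and -36, 46 mm high.
- nest_seat (a point): Point on the black pedestal of the nest, 22 mm in front (-x) of the nest's origin, 36 mm above the bench: where the board's origin comes to lie once ejected. The pedestal is only 40 mm wide (y -20 to +20), so beside it there is free room for fingertips down to the base plate. Axes as the nest's.
- socket_lip (a point): Middle of the front top edge of the grey socket head, at x +33 mm of the nest, 58 mm above the bench. The head runs back from it to x +85 mm, y -45 to +45. Its lip covers the last 14 mm of the seated board from above and spring pins in it clamp the board, so the board cannot be lifted until it is ejected. Axes as the nest's.
- board: Protection board: green circuit board, grey heat plate on top; 94 mm long (x -49 to +45 from its origin), 62 wide (y), 8 thick, 35 to 80 g. Origin mid-underside, z up. At the start level on the pedestal, underside 36 mm up, axes as the nest's, +x end in the socket. The ejector moves it 24 mm along the nest's -x. Long edges overhang the pedestal by 11 mm each: take it from above, closing along y.
- ejector (a joint): Travel of the ejector slide (m): 0 at rest, 0.026 pressed home on its stop. It moves along the nest's -x and pushes the board ahead of it out of the socket; a spring (1 N at rest, 5 N at the end) returns it when let go, the board stays out. The board in the socket adds up to about 8 N of friction.
- ejector_tab (a point): Middle of the rear (+x) face of the red thumb tab on the socket head, where it is pushed; moves with the slide. At rest at x +62 mm, y 0 of the nest, 73.5 mm above the bench. The tab is 34 mm wide (y), 8 mm thick (x), its top 86.5 mm above the bench; behind it the head's top is flat, 58 mm high, for 23 mm, then free. Axes as the nest's.
- driver: Bystander, leave alone: yellow screwdriver 177 mm long lying on the bench to the left of the nest, origin mid-length on the bench.
- cutters: Bystander, leave alone: side cutters with red handles, 141 x 50 mm, 11 mm high, lying at the front edge of the bench, origin mid-length on the bench.
- tweezers: Bystander, leave alone: steel tweezers 124 mm long, 9 mm high, lying in front of the nest, origin mid-length on the bench.
- cup: Bystander, leave alone: dark grey parts cup, 64 mm across, 40 mm high, to the right of the nest, origin under its middle.
- spare_cell: Bystander, leave alone: grey battery cell standing upright, 32 mm across and 72 mm high, behind the nest to the left, origin under its middle.

How it is judged:
By the outcome, as a careful person would: the job done as asked, in the order asked, and still so for the second after the job is handed in, while the arm keeps its last pose, push and grip.
It also fails if it takes over 45 s, if anything falls off the work surface, if the arm or the gripper's body presses on something with over 40 N, if the wrist force passes 120 N, or if a joint passes its speed limit or range.

ROBOT

A 6-joint arm with a two-finger parallel gripper is mounted at the origin on a cart in front of the work surface, level with it; the furniture and walls round the work are solid. World frame = base frame: x ahead of the robot, y to its left, z up, the work surface at z = 0. Lengths are in m, angles in rad, forces in N, time in s.
With the tool pointing down it reaches from about 0.225 to 0.875 m from the base axis. Payload 3.4 kg.
Tool frame: the origin (TCP) lies at the very end of the fingers, on their centre line; the grasp point (between the pads) lies 19 mm behind it (manip.pinch_z is the distance from the TCP to the grasp point, in m); z points along the fingers, y is the line along which they close (so a half turn about z gives the same grasp; the last joint's range is limited). The gripper opens to 85 mm and grips with 20 to 120 N. Pads are 22 mm wide; open, the fingers measure 114 mm over their backs; the gripper's body (76 mm by 85 mm) begins 54 mm behind the grasp point. The pads swing forward as they close: fully open they stand 13 mm farther back than shut.
Start: joints at [-1.324, 0.276, 1.505, -0, 1.361, -0.121], TCP at [0.207, -0.537, 0.204] pointing down, gripper open.
Joint ranges: [-2.89, 2.89], [-0.75, 2.08], [0.22, 2.7], [-1.18, 4.32], [0.11, 2.71], [-2.7, 2.7]. Speed limits (rad/s): [2.57, 2.57, 3.14, 3.14, 3.14, 3.14].

INTERFACE

Orientations are given as a unit quaternion [w, x, y, z].
In Python, from rig import manip gives the robot as it stands. The module is installed in compiled form; this text tells all that it offers.
- The arm moves only by the shell command python3 -m jog 'ROWS' [FORCE]. ROWS is JSON, a list of rows, each an object of numbers: "dx", "dy", "dz": the shift along the tool's x, y, z each as a share of 25 cm, from -1 to 1; "ax", "ay", "az": the turn, a rotation vector about the tool's x, y, z each as a share of 90 degrees, from -1 to 1; "grip": the opening, from -1 (shut) to 1 (fully open), so that 0 is half open. A call has 1 to 5 rows; each row is the pose to reach, as a shift and turn from the pose commanded when the call began, along the tool's axes at that moment; what a row does not reach only later rows make up. A row lasts 1/12 s, in which the tool goes at most 41.7 mm and 7.16 degrees, less where a joint would pass 70% of its speed; a pose out of reach is approached as far as the arm can. A call with a number of a shift or a turn outside -1 to 1 is refused whole. A call with a gripper value outside its range is refused whole. The fingers move at their own pace and stop on an object; FORCE is the grip in N (left out, the last holds). Time passes only in rows, so rows that repeat a pose let the fingers close. It gives the time, the measured TCP pose, the force, the opening and the grip force at its end, in the units of the state.
- manip.get_state(): the state, without advancing time (a new reading comes with each control period).
- manip.get_image(name): name is "scene" or "top" or "wrist"; returns a dict with "img" (420x560x3 uint8, red, green, blue), "mtx" (3x3 intrinsics, pixels), "world_to_cam" (4x4, takes a point from world to camera coordinates); the wrist camera has in their place "T_tool_cam" (4x4, takes a point from camera to tool coordinates, whose origin is the TCP and whose axes are the flange's). Camera axes: x right, y down, z forward; pixel columns grow to the right and rows downward; lengths in m; the calibration is good to about 2 mm. A picture is of the moment at which its call begins: read the wrist's pose just before it. There is no depth.
- manip.sign_off(): hands the job in; it is judged then, once.
The state is a dict: "clock": time; "qpos": joint angles; "qd": joint speeds; "effort": joint torques, N m; "position": TCP position; "ee_rot": TCP orientation; "contact_force": force on the tool from outside, world axes, zero at the start; "moment": the same for the moment, N m; "width": finger opening in m; "gripper_force": force on a finger pad.
Only numpy, scipy, OpenCV 4.12 (cv2) and the standard library are available. Lean on these libraries where they do the work, as an engineer would, in place of code of your own. Each camera call takes 0.05 s, during which the arm holds its last target. There are 200 camera calls.

## Working session

There is one attempt and no reset: what is moved stays moved. The work goes in short steps, Python scripts to look and compute and a shell command to move; the robot and the scene stay as the last step left them, time stands still between calls to the robot, and variables do not carry over. Pictures are saved under pics/ and viewed, at most 10 in all, crops included, and the job is handed in when it is done.

```bash
mkdir -p pics; python3 - <<'E'
from rig import manip
import cv2,numpy as np
for n in("scene","top"):
    d=manip.get_image(n);cv2.imwrite(f"pics/{n}0.png",d["img"][:,:,::-1])
    np.savez(f"{n}.npz",**d);T=d["world_to_cam"];print(n,(-T[:3,:3].T@T[:3,3]).round(3))
print(manip.get_state())
E
```

```text
scene [ 0.102 -1.086  0.471]
top [ 0.334 -0.35   1.117]
{'clock': 0.1, 'qpos': array([-1.32400847e+00,  2.76564142e-01,  1.50601684e+00,  3.07346868e-05,
        1.36069844e+00, -1.20945835e-01]), 'qd': array([ 0.00109119, -0.00223556, -0.00207178,  0.00080558, -0.00140357,
        0.00019084]), 'effort': array([ 1.60540436e-03, -4.17698729e+01, -2.46404296e+01, -9.71436930e-05,
        5.82041714e-03,  1.02962268e-06]), 'position': array([ 0.20662144, -0.53604015,  0.20310367]), 'ee_rot': array([-8.42660977e-04,  9.83144298e-01,  1.82829369e-01, -3.80346524e-05]), 'contact_force': array([-0.4434645 , -0.35302011,  0.6980823 ]), 'moment': array([-0.01969172, -0.01950631,  0.03778003]), 'gripper_force': 0.0, 'width': 0.08529364945730113}
```

View pics/scene0.png

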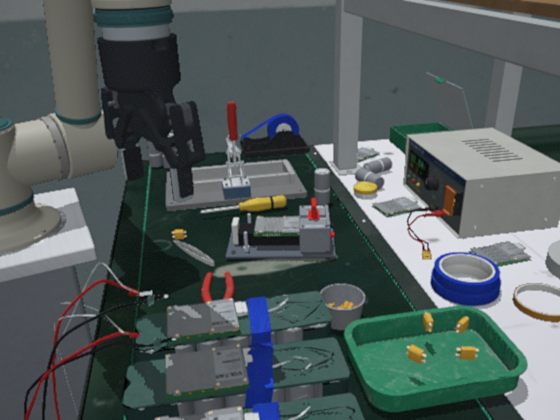

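View pics/top0.png

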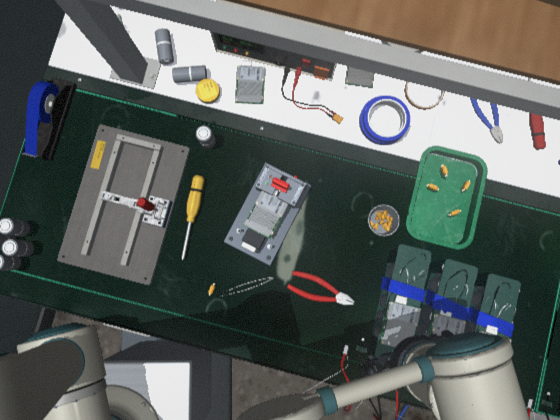

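The nest sits around (267,213) in the top view, with the red tab at (281,185), the white stop at about (251,240) and the cell at (205,135). Next I'll segment and ray-cast.

```bash
cat > h.py <<'E'
import numpy as np,cv2
def ray(d,u,v,z):
    T=d["world_to_cam"];R=T[:3,:3];c=-R.T@T[:3,3]
    r=R.T@np.linalg.solve(d["mtx"],[u,v,1.]);return c+r*(z-c[2])/r[2]
def blob(m,off=(0,0)):
    n,l,s,c=cv2.connectedComponentsWithStats(m.astype(np.uint8));i=1+np.argmax(s[1:,4]);return c[i]+off,s[i]
E
python3 - <<'E'
from h import *
d=dict(np.load("top.npz"));im=d["img"];h=cv2.cvtColor(im,cv2.COLOR_RGB2HSV)
x0,y0,x1,y1=215,150,320,270
H=h[y0:y1,x0:x1]
red=((H[...,0]<8)|(H[...,0]>172))&(H[...,1]>140)&(H[...,2]>90)
wh=(H[...,1]<40)&(H[...,2]>190)
for n,m,z in(("tab",red,.0865),("stop",wh,.05)):
    c,s=blob(m,(x0,y0));print(n,c,s,ray(d,*c,z))
cv2.imwrite("pics/topc.png",cv2.resize(im[y0:y1,x0:x1,::-1],None,fx=5,fy=5,interpolation=cv2.INTER_CUBIC))
E
```

```text
tab [279.84563758 184.33557047] [ 57  28  17  14 149] [ 0.50103612 -0.34589082  0.0865    ]
stop [268.0625   203.171875] [ 44  43  21  19 128] [ 0.46848629 -0.32185818  0.05      ]
```

View pics/topc.png

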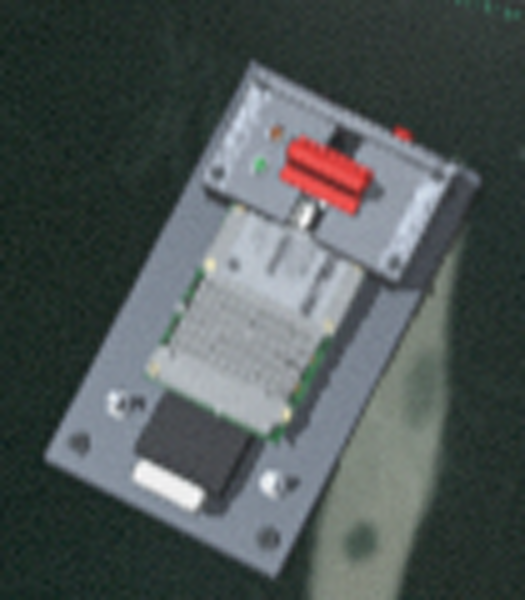

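The crop shows the stop at about (249,247), the guide pins at (238.6,230.4) and (269.4,246.6), and the tab at (280.5,185), all in full-image pixels. The nest frame comes from these.

```bash
python3 - <<'E'
from h import *
d=dict(np.load("top.npz"))
P={"stop":(248.8,246.8,.05),"pinL":(238.4,230.2,.046),"pinR":(269.2,246.4,.046),"tab":(280.8,185,.0865)}
N={"stop":(-.081,0),"pinL":(-.06,.036),"pinR":(-.06,-.036),"tab":(.058,0)}
A=[];B=[]
for k in P: 
    p=ray(d,*P[k][:2],P[k][2]);print(k,p.round(4));A.append(p[:2]);B.append(N[k])
A=np.array(A);B=np.array(B);a=A-A.mean(0);b=B-B.mean(0)
yaw=np.arctan2((b[:,0]*a[:,1]-b[:,1]*a[:,0]).sum(),(a*b).sum())
R=np.array([[np.cos(yaw),-np.sin(yaw)],[np.sin(yaw),np.cos(yaw)]]);t=A.mean(0)-R@B.mean(0)
print("yaw",yaw,np.degrees(yaw),"origin",t,"res mm",((A-B@R.T-t)*1e3).round(1).tolist())
from rig import manip
w=manip.get_image("wrist");print(w["T_tool_cam"].round(4).tolist(),w["mtx"].tolist())
E
```

```text
stop [ 0.3806 -0.2834  0.05  ]
pinL [ 0.4142 -0.262   0.046 ]
pinR [ 0.3814 -0.3241  0.046 ]
tab [ 0.4997 -0.3478  0.0865]
yaw -0.4928831964356477 -28.240126948680114 origin [ 0.4504861  -0.32121192] res mm [[1.5, -0.5], [-0.4, -0.9], [0.8, 0.5], [-1.9, 0.9]]
[[-0.0009, -0.9571, -0.2896, 0.0741], [1.0, -0.0009, 0.0002, -0.001], [-0.0004, -0.2896, 0.9571, -0.1692], [0.0, 0.0, 0.0, 1.0]] [[336.92313624214717, 0.0, 279.77667471929567], [0.0, 336.92313624214717, 214.2282406338541], [0.0, 0.0, 1.0]]
```

```bash
cat > go.py <<'E'
import sys,numpy as np
from scipy.spatial.transform import Rotation as Ro
from rig import manip
import os
O=np.array([.4505,-.3212]);YAW=-.4929
if os.path.exists("nest.txt"): *O,YAW=np.loadtxt("nest.txt")
x,y,z=map(float,sys.argv[1:4]);c,s=np.cos(YAW),np.sin(YAW)
t=np.array([O[0]+c*x-s*y,O[1]+s*x+c*y,z])
st=manip.get_state();q=st["ee_rot"];R=Ro.from_quat([*q[1:],q[0]])
G=Ro.from_euler("z",YAW)*Ro.from_euler("x",np.pi)
p=st["position"]-[*O,0]
print("target",t,"now nest",[round(v*1e3,1) for v in(c*p[0]+s*p[1],-s*p[0]+c*p[1],p[2])])
print("d",(R.inv().apply(t-st["position"])/.25).round(3),"a",((R.inv()*G).as_rotvec()/(np.pi/2)).round(3),"F",st["contact_force"].round(1),"w",st["width"],st["clock"])
E
python3 go.py .095 0 .2
```

```text
target [ 0.53419161 -0.36615235  0.2       ] now nest [np.float64(-113.1), np.float64(-304.7), np.float64(203.2)]
d [ 1.467 -0.163  0.013] a [-0.001  0.     0.548] F [-0.6  0.8  0.1] w 0.08539466301677648 0.15
```

```bash
python3 -m jog '[{"dx":0.8,"dy":-0.09,"az":0.3,"grip":-1},{"dx":0.8,"dy":-0.09,"az":0.3,"grip":-1},{"dx":0.8,"dy":-0.09,"az":0.3,"grip":-1},{"dx":0.8,"dy":-0.09,"az":0.3,"grip":-1},{"dx":0.8,"dy":-0.09,"az":0.3,"grip":-1}]' 30; python3 go.py .095 0 .2
```

```text
target [ 0.53419161 -0.36615235  0.2       ] now nest [np.float64(-113.1), np.float64(-304.7), np.float64(203.2)]
d [ 1.467 -0.163  0.013] a [-0.001  0.     0.548] F [-0.6  0.8  0.1] w 0.08539466301677648 0.15schema error: expected keys dx, dy, dz, ax, ay, az, grip
```

```bash
python3 -m jog '[{"dx":0.8,"dy":-0.09,"dz":0,"ax":0,"ay":0,"az":0.3,"grip":-1},{"dx":0.8,"dy":-0.09,"dz":0,"ax":0,"ay":0,"az":0.3,"grip":-1},{"dx":0.8,"dy":-0.09,"dz":0,"ax":0,"ay":0,"az":0.3,"grip":-1},{"dx":0.8,"dy":-0.09,"dz":0,"ax":0,"ay":0,"az":0.3,"grip":-1},{"dx":0.8,"dy":-0.09,"dz":0,"ax":0,"ay":0,"az":0.3,"grip":-1}]' 30; python3 go.py .095 0 .2
```

```text
clock: 0.57
position: [0.382, -0.445, 0.2036]
ee_rot: [-0.0, 0.999, -0.054, -0.0]
contact_force: [0.7, -0.6, 0.9]
width: 0.0255
gripper_force: 0.0
target [ 0.53419161 -0.36615235  0.2       ] now nest [np.float64(-1.8), np.float64(-141.5), np.float64(203.6)]
d [ 0.571 -0.38   0.014] a [0.    0.    0.245] F [ 0.7 -0.6  0.9] w 0.02554599965895875 0.5667
```

```bash
python3 -m jog '[{"dx":0.57,"dy":-0.38,"dz":0.014,"ax":0,"ay":0,"az":0.245,"grip":-1},{"dx":0.57,"dy":-0.38,"dz":0.014,"ax":0,"ay":0,"az":0.245,"grip":-1},{"dx":0.57,"dy":-0.38,"dz":0.014,"ax":0,"ay":0,"az":0.245,"grip":-1},{"dx":0.57,"dy":-0.38,"dz":0.014,"ax":0,"ay":0,"az":0.245,"grip":-1},{"dx":0.57,"dy":-0.38,"dz":0.014,"ax":0,"ay":0,"az":0.245,"grip":-1}]' 30; python3 go.py .095 0 .2
```

```text
clock: 0.98
position: [0.5377, -0.3623, 0.1995]
ee_rot: [-0.002, 0.971, -0.24, 0.001]
contact_force: [0.1, 0.2, -0.8]
width: -0.0
gripper_force: 0.0
target [ 0.53419161 -0.36615235  0.2       ] now nest [np.float64(96.3), np.float64(5.0), np.float64(199.5)]
d [-0.005  0.02  -0.002] a [-0.002 -0.001  0.005] F [ 0.1  0.2 -0.8] w -9.849163498965575e-06 0.9833
```

```bash
python3 - <<'E'
from rig import manip
import cv2,numpy as np
s=manip.get_state();d=manip.get_image("wrist");cv2.imwrite("pics/w1.png",d["img"][:,:,::-1]);np.savez("w1.npz",pos=s["position"],q=s["ee_rot"],**d)
E
```

```text
(no output)
```

View pics/w1.png

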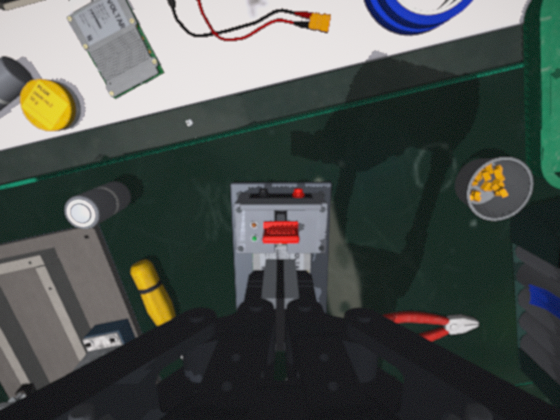

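The wrist view shows the tab at about (281,231), plate rear corners at (231,183) and (331,183), and head top rear corners at (236,205) and (328,205), so the nest is square to the tool. The path behind the tab is free.

```bash
python3 - <<'E'
from h import *
from scipy.spatial.transform import Rotation as Ro
d=dict(np.load("w1.npz"));q=d["q"];T=np.eye(4);T[:3,:3]=Ro.from_quat([*q[1:],q[0]]).as_matrix();T[:3,3]=d["pos"]
d["world_to_cam"]=np.linalg.inv(T@d["T_tool_cam"])
H=cv2.cvtColor(d["img"],cv2.COLOR_RGB2HSV)[215:250,250:315]
red=((H[...,0]<8)|(H[...,0]>172))&(H[...,1]>140)&(H[...,2]>60)
c,s=blob(red,(250,215));print(c,s)
O=np.array([.4505,-.3212]);Y=-.4929;R=np.array([[np.cos(Y),-np.sin(Y)],[np.sin(Y),np.cos(Y)]])
def n(u,v,z):return (R.T@(ray(d,u,v,z)[:2]-O)*1e3).round(1)
u0=250+s[0];v0=215+s[1]
print("tab L,R rear top edge",n(u0,v0,.0865),n(u0+s[2],v0,.0865),"plate rear",n(231,183.5,.01),n(331,183.5,.01),"head",n(236,205,.058),n(328,205,.058))
E
python3 go.py .09 0 .068
```

```text
[280.62933333 231.99333333] [ 13   6  36  23 750]
tab L,R rear top edge [78.1 21. ] [ 78.3 -10.7] plate rear [95.8 59.3] [ 96.6 -48.9] head [84.7 48.2] [ 85.4 -39.7]
target [ 0.52978679 -0.36378644  0.068     ] now nest [np.float64(96.0), np.float64(4.5), np.float64(199.4)]
d [-0.025  0.019  0.525] a [-0.002 -0.     0.006] F [ 1.   0.3 -0.1] w -0.00014885321894577525 1.0333
```

```bash
python3 - <<'E'
import cv2
im=cv2.imread("pics/w1.png")[175:265,220:340];cv2.imwrite("pics/w1c.png",cv2.resize(im,None,fx=6,fy=6,interpolation=cv2.INTER_CUBIC))
E
```

```text
(no output)
```

View pics/w1c.png

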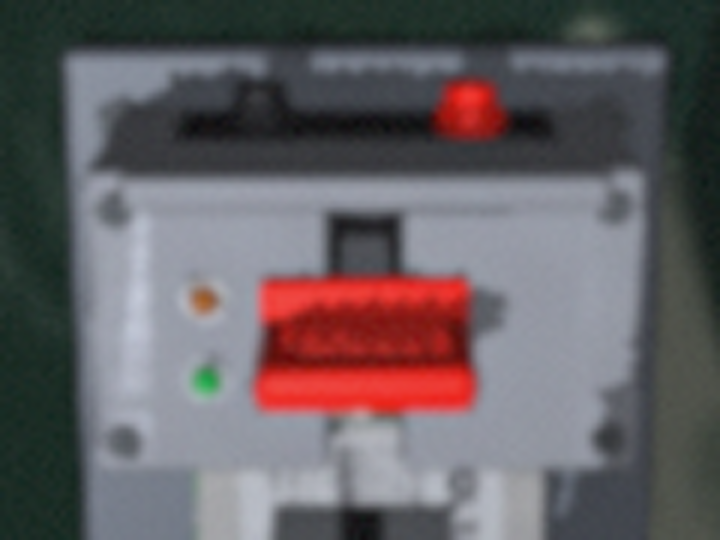

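The rear face of the tab is visible, with its top edge at v≈236. The wrist camera puts the nest about 4 mm further to +y than the top view did, so I'll shift the frame and go down behind the tab.

```bash
echo ".4524 -.3177 -.4929" > nest.txt; python3 go.py .090 0 .068
```

```text
target [ 0.53168679 -0.36028644  0.068     ] now nest [np.float64(96.0), np.float64(0.5), np.float64(199.4)]
d [-0.024  0.003  0.525] a [-0.002 -0.     0.006] F [ 1.   0.3 -0.1] w -0.00014885321894577525 1.0333
```

```bash
python3 -m jog '[{"dx":-0.02,"dy":0,"dz":0.16,"ax":0,"ay":0,"az":0.006,"grip":-1},{"dx":-0.02,"dy":0,"dz":0.3,"ax":0,"ay":0,"az":0.006,"grip":-1},{"dx":-0.02,"dy":0,"dz":0.43,"ax":0,"ay":0,"az":0.006,"grip":-1},{"dx":-0.02,"dy":0,"dz":0.52,"ax":0,"ay":0,"az":0.006,"grip":-1},{"dx":-0.02,"dy":0,"dz":0.52,"ax":0,"ay":0,"az":0.006,"grip":-1}]'; python3 go.py .047 0 .068
```

```text
clock: 1.45
position: [0.5237, -0.3614, 0.0647]
ee_rot: [-0.002, 0.969, -0.246, -0.006]
contact_force: [-0.5, 0.8, 0.5]
width: 0.0001
gripper_force: 0.0
target [ 0.49380532 -0.33993959  0.068     ] now nest [np.float64(83.4), np.float64(-4.8), np.float64(64.7)]
d [-0.146 -0.018 -0.011] a [-0.001  0.008 -0.003] F [-0.5  0.8  0.5] w 6.723621698001113e-05 1.45
```

```bash
python3 -m jog '[{"dx":0,"dy":0,"dz":0,"ax":0,"ay":0,"az":0,"grip":-1},{"dx":0,"dy":0,"dz":0,"ax":0,"ay":0,"az":0,"grip":-1},{"dx":0,"dy":0,"dz":0,"ax":0,"ay":0,"az":0,"grip":-1}]'; python3 go.py .047 0 .068
```

```text
clock: 1.7
position: [0.5293, -0.3653, 0.0728]
ee_rot: [0.001, 0.969, -0.246, 0.002]
contact_force: [0.1, -1.3, 0.1]
width: 0.0001
gripper_force: 0.0
target [ 0.49380532 -0.33993959  0.068     ] now nest [np.float64(90.2), np.float64(-5.5), np.float64(72.8)]
d [-0.173 -0.021  0.018] a [ 0.001 -0.003 -0.003] F [ 0.1 -1.3  0.1] w 6.858946341390523e-05 1.7
```

```bash
python3 -m jog '[{"dx":-0.03,"dy":-0.02,"dz":0.014,"ax":0,"ay":0,"az":0,"grip":-1},{"dx":-0.06,"dy":-0.02,"dz":0.014,"ax":0,"ay":0,"az":0,"grip":-1},{"dx":-0.08,"dy":-0.02,"dz":0.014,"ax":0,"ay":0,"az":0,"grip":-1},{"dx":-0.1,"dy":-0.02,"dz":0.014,"ax":0,"ay":0,"az":0,"grip":-1},{"dx":-0.1,"dy":-0.02,"dz":0.014,"ax":0,"ay":0,"az":0,"grip":-1}]'; python3 go.py .047 0 .068
```

```text
clock: 2.12
position: [0.5074, -0.3465, 0.0673]
ee_rot: [-0.0, 0.969, -0.246, -0.0]
contact_force: [-0.2, 0.1, -1.1]
width: 0.0003
gripper_force: 0.0
target [ 0.49380532 -0.33993959  0.068     ] now nest [np.float64(62.1), np.float64(0.6), np.float64(67.3)]
d [-0.06   0.003 -0.003] a [ 0.     0.001 -0.003] F [-0.2  0.1 -1.1] w 0.00026142159256217496 2.1167
```

```bash
python3 -m jog '[{"dx":0,"dy":0,"dz":0,"ax":0,"ay":0,"az":0,"grip":-1},{"dx":0,"dy":0,"dz":0,"ax":0,"ay":0,"az":0,"grip":-1}]'; python3 go.py .047 0 .068; python3 - <<'E'
from rig import manip
import cv2,numpy as np
a=manip.get_image("scene")["img"][170:270,210:350,::-1];b=manip.get_image("wrist")["img"][170:350,190:370,::-1]
z=lambda i,w,h:cv2.resize(i,(w,h),interpolation=cv2.INTER_CUBIC)
cv2.imwrite("pics/p1.png",np.hstack([z(a,460,328),z(b,328,328)]))
E
```

```text
clock: 2.28
position: [0.5089, -0.3477, 0.0672]
ee_rot: [0.0, 0.969, -0.246, 0.0]
contact_force: [0.1, 0.0, 0.0]
width: -0.0
gripper_force: 0.0
target [ 0.49380532 -0.33993959  0.068     ] now nest [np.float64(63.9), np.float64(0.3), np.float64(67.2)]
d [-0.068  0.002 -0.003] a [ 0.    -0.001 -0.003] F [0.1 0.  0. ] w -1.3930541390773316e-05 2.2833
```

View pics/p1.png

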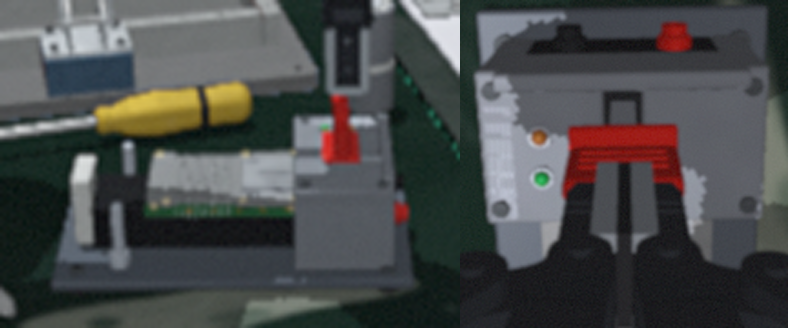

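The fingertips appear above or over the tab rather than behind it: the tip is at about (318,197) and the tab top at about (313,200) in the scene view. I'll check this by triangulating.

```bash
python3 - <<'E'
from h import *
from rig import manip
st=manip.get_state();sc=dict(np.load("scene.npz"));tp=dict(np.load("top.npz"))
def proj(d,p):
    c=d["world_to_cam"]@[*p,1];u=d["mtx"]@c[:3];return (u[:2]/u[2]).round(1)
O=np.array([.4524,-.3177]);Y=-.4929;R=np.array([[np.cos(Y),-np.sin(Y)],[np.sin(Y),np.cos(Y)]])
W=lambda x,y,z:[*(O+R@[x,y]),z]
print("TCP",proj(sc,st["position"]))
for n,p in dict(tabtop=(.058,0,.0865),stop=(-.081,0,.05),pinR=(-.06,-.036,.046),pinL=(-.06,.036,.046),headFR=(.033,-.045,.058),headRR=(.085,-.045,.058),headFL=(.033,.045,.058),plFR=(-.095,-.055,.01),plRR=(.095,-.055,.01)).items():
    print(n,"scene",proj(sc,W(*p)),"top",proj(tp,W(*p)))
cv2.imwrite("pics/sc.png",cv2.resize(sc["img"][185:265,220:345,::-1],None,fx=6,fy=6,interpolation=cv2.INTER_CUBIC))
E
```

```text
TCP [314.2 211.7]
tabtop scene [310.8 201.6] top [279.5 183.1]
stop scene [232.6 220.7] top [246.8 246.6]
pinR scene [242.2 232.1] top [267.7 245.9]
pinL scene [246.6 213.9] top [236.2 229. ]
headFR scene [296.1 228.1] top [293.4 206.7]
headRR scene [327.  228.1] top [305.5 184.1]
headFL scene [297.1 205.6] top [254.  185.8]
plFR scene [222.  255.8] top [268.2 265.9]
plRR scene [332.7 255.7] top [310.9 185.9]
```

View pics/sc.png

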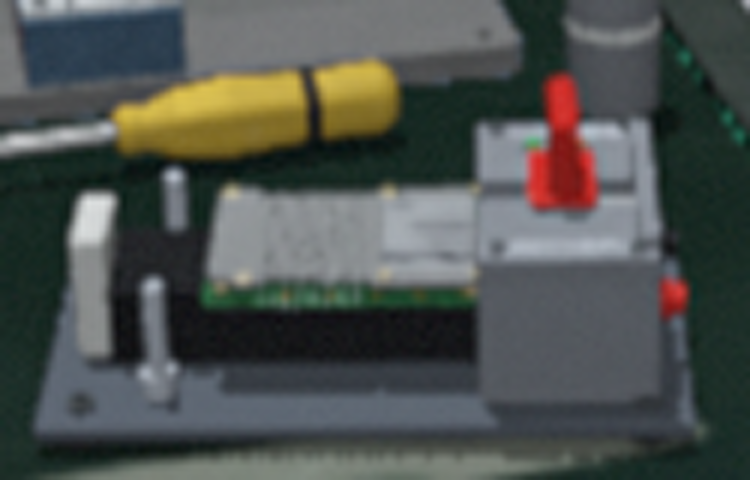

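```bash
python3 - <<'E'
from rig import manip
import cv2,numpy as np
a=manip.get_image("scene")["img"][165:235,280:350,::-1];b=manip.get_image("wrist")["img"][190:290,230:330,::-1]
z=lambda i:cv2.resize(i,(400,400),interpolation=cv2.INTER_CUBIC)
cv2.imwrite("pics/p2.png",np.hstack([z(a),z(b)]))
print(manip.get_state()["position"])
E
```

```text
[ 0.50890915 -0.34767863  0.06688157]
```

View pics/p2.png

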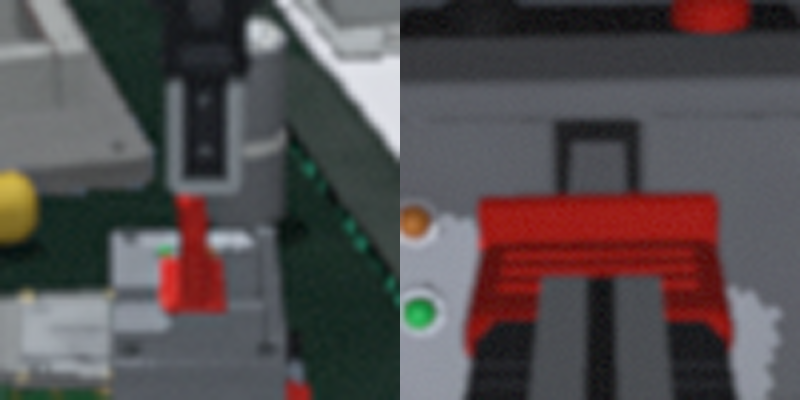

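The finger bottom is at about v=199, right over the tab top, while the reported TCP projects to v≈212. The real tips therefore seem to sit about 20 mm above the reported TCP. I'll check this against the start picture.

```bash
python3 - <<'E'
from h import *
from rig import manip
sc=dict(np.load("scene.npz"))
def proj(d,p):
    c=d["world_to_cam"]@[*p,1];u=d["mtx"]@c[:3];return (u[:2]/u[2]).round(1)
for n,p0 in(("start",np.array([.2066,-.536,.2031])),("now",manip.get_state()["position"])):
  for h in(0,.013,.02,.03):
    print(n,h,[proj(sc,p0+[s*.36*.05*(n=="start"),-s*.933*.05*(n=="start"),h]).tolist() for s in(-1,1)])
im=sc["img"].max(2)
for u in(183,187,190,193,196): print(u,im[180:205,u].tolist())
st=manip.get_state();print(st["contact_force"],st["qpos"].round(4).tolist())
E
```

```text
start 0 [[136.2, 209.7], [188.2, 235.3]]
start 0.013 [[134.6, 199.7], [186.9, 224.5]]
start 0.02 [[133.7, 194.3], [186.2, 218.6]]
start 0.03 [[132.4, 186.5], [185.2, 210.1]]
now 0 [[314.2, 211.7], [314.2, 211.7]]
now 0.013 [[314.2, 205.0], [314.2, 205.0]]
now 0.02 [[314.2, 201.3], [314.2, 201.3]]
now 0.03 [[314.2, 196.1], [314.2, 196.1]]
183 [30, 32, 34, 35, 27, 34, 30, 32, 33, 34, 32, 31, 34, 33, 33, 29, 30, 50, 85, 108, 108, 109, 117, 120, 106]
187 [33, 38, 40, 37, 33, 31, 30, 35, 39, 39, 34, 34, 29, 29, 23, 35, 69, 102, 109, 110, 118, 121, 120, 116, 98]
190 [33, 31, 29, 32, 32, 31, 30, 34, 34, 40, 37, 33, 27, 26, 42, 79, 107, 107, 107, 116, 122, 123, 120, 113, 86]
193 [123, 131, 110, 84, 82, 94, 74, 66, 64, 66, 68, 67, 67, 73, 83, 105, 118, 119, 119, 121, 120, 118, 115, 104, 82]
196 [133, 158, 163, 135, 112, 112, 113, 114, 114, 116, 117, 115, 117, 122, 121, 121, 122, 122, 119, 120, 120, 116, 112, 96, 79]
[-0.0182944  -0.40149495  0.22717004] [-0.7122, 0.4377, 1.6141, -0.0, 1.0895, 1.3564]
```

```bash
python3 -c "
from rig import manip;print(manip.pinch_z,[a for a in dir(manip) if a[0]!='_'])"; python3 -m jog '[{"dx":0.05,"dy":0,"dz":-0.04,"ax":0,"ay":0,"az":0,"grip":-1},{"dx":0.1,"dy":0,"dz":-0.04,"ax":0,"ay":0,"az":0,"grip":-1},{"dx":0.12,"dy":0,"dz":0,"ax":0,"ay":0,"az":0,"grip":-1},{"dx":0.12,"dy":0,"dz":0.03,"ax":0,"ay":0,"az":0,"grip":-1},{"dx":0.12,"dy":0,"dz":0.03,"ax":0,"ay":0,"az":0,"grip":-1}]'; python3 go.py .094 0 .048
```

```text
0.0187 ['MotionError', 'get_image', 'get_state', 'pinch_z', 'sign_off']
clock: 2.9
position: [0.5331, -0.3602, 0.0563]
ee_rot: [-0.001, 0.969, -0.246, -0.003]
contact_force: [-1.3, 0.3, -0.1]
width: 0.0002
gripper_force: 0.0
target [ 0.53521065 -0.36217917  0.048     ] now nest [np.float64(91.2), np.float64(0.8), np.float64(56.3)]
d [0.012 0.003 0.033] a [-0.001  0.004 -0.003] F [-1.3  0.3 -0.1] w 0.00017005276897814458 2.9
```

```bash
python3 -m jog '[{"dx":0.012,"dy":0.003,"dz":0.02,"ax":0,"ay":0,"az":0,"grip":-1},{"dx":0.012,"dy":0.003,"dz":0.033,"ax":0,"ay":0,"az":0,"grip":-1},{"dx":0.012,"dy":0.003,"dz":0.033,"ax":0,"ay":0,"az":0,"grip":-1},{"dx":0.012,"dy":0.003,"dz":0.033,"ax":0,"ay":0,"az":0,"grip":-1}]'; python3 go.py .08 0 .048
python3 -m jog '[{"dx":-0.02,"dy":0,"dz":0,"ax":0,"ay":0,"az":0,"grip":-1},{"dx":-0.04,"dy":0,"dz":0,"ax":0,"ay":0,"az":0,"grip":-1},{"dx":-0.06,"dy":0,"dz":0,"ax":0,"ay":0,"az":0,"grip":-1},{"dx":-0.06,"dy":0,"dz":0,"ax":0,"ay":0,"az":0,"grip":-1}]'; python3 go.py .047 0 .048
```

```text
clock: 3.23
position: [0.5368, -0.3636, 0.0508]
ee_rot: [-0.0, 0.969, -0.246, -0.0]
contact_force: [0.3, 0.6, 0.3]
width: -0.0001
gripper_force: 0.0
target [ 0.52287715 -0.35555461  0.048     ] now nest [np.float64(96.1), np.float64(-0.5), np.float64(50.8)]
d [-0.064 -0.002  0.011] a [-0.     0.001 -0.003] F [0.3 0.6 0.3] w -9.226367739528333e-05 3.2333
clock: 3.57
position: [0.5227, -0.3558, 0.0514]
ee_rot: [-0.0, 0.969, -0.246, -0.001]
contact_force: [-0.9, 0.7, 0.0]
width: 0.0002
gripper_force: 0.0
target [ 0.49380532 -0.33993959  0.048     ] now nest [np.float64(80.0), np.float64(-0.3), np.float64(51.4)]
d [-0.132 -0.     0.014] a [-0.     0.001 -0.003] F [-0.9  0.7  0. ] w 0.00021233037589878144 3.5667
```

```bash
python3 -m jog '[{"dx":-0.02,"dy":0,"dz":0.015,"ax":0,"ay":0,"az":0,"grip":-1},{"dx":-0.04,"dy":0,"dz":0.015,"ax":0,"ay":0,"az":0,"grip":-1},{"dx":-0.05,"dy":0,"dz":0.015,"ax":0,"ay":0,"az":0,"grip":-1},{"dx":-0.06,"dy":0,"dz":0.015,"ax":0,"ay":0,"az":0,"grip":-1},{"dx":-0.06,"dy":0,"dz":0.015,"ax":0,"ay":0,"az":0,"grip":-1}]'; python3 go.py .047 0 .048
```

```text
clock: 3.98
position: [0.5124, -0.3505, 0.0475]
ee_rot: [0.001, 0.969, -0.246, 0.002]
contact_force: [4.4, -3.3, -2.9]
width: 0.0004
gripper_force: 2.3
target [ 0.49380532 -0.33993959  0.048     ] now nest [np.float64(68.4), np.float64(-0.5), np.float64(47.5)]
d [-0.085 -0.002 -0.002] a [ 0.    -0.003 -0.003] F [ 4.4 -3.3 -2.9] w 0.000427683470832568 3.9833
```

```bash
python3 -m jog '[{"dx":-0.015,"dy":0,"dz":0,"ax":0,"ay":0,"az":0,"grip":-1},{"dx":-0.03,"dy":0,"dz":0,"ax":0,"ay":0,"az":0,"grip":-1},{"dx":-0.045,"dy":0,"dz":0,"ax":0,"ay":0,"az":0,"grip":-1},{"dx":-0.06,"dy":0,"dz":0,"ax":0,"ay":0,"az":0,"grip":-1},{"dx":-0.06,"dy":0,"dz":0,"ax":0,"ay":0,"az":0,"grip":-1}]'; python3 go.py .047 0 .048
```

```text
clock: 4.4
position: [0.4975, -0.3427, 0.0476]
ee_rot: [0.001, 0.969, -0.246, 0.0]
contact_force: [2.6, -3.6, -4.0]
width: 0.0003
gripper_force: 2.2
target [ 0.49380532 -0.33993959  0.048     ] now nest [np.float64(51.6), np.float64(-0.7), np.float64(47.6)]
d [-0.018 -0.003 -0.002] a [ 0.001 -0.001 -0.003] F [ 2.6 -3.6 -4. ] w 0.00026752796616485227 4.4
```

```bash
python3 -m jog '[{"dx":-0.015,"dy":0,"dz":0,"ax":0,"ay":0,"az":0,"grip":-1},{"dx":-0.03,"dy":0,"dz":0,"ax":0,"ay":0,"az":0,"grip":-1},{"dx":-0.04,"dy":0,"dz":0,"ax":0,"ay":0,"az":0,"grip":-1},{"dx":-0.04,"dy":0,"dz":0,"ax":0,"ay":0,"az":0,"grip":-1}]'; python3 go.py .047 0 .048
```

```text
clock: 4.73
position: [0.4954, -0.3417, 0.0481]
ee_rot: [0.002, 0.969, -0.247, 0.008]
contact_force: [15.1, -8.2, -11.4]
width: 0.0
gripper_force: 8.4
target [ 0.49380532 -0.33993959  0.048     ] now nest [np.float64(49.2), np.float64(-0.8), np.float64(48.1)]
d [-0.009 -0.003  0.   ] a [ 0.001 -0.01  -0.004] F [ 15.1  -8.2 -11.4] w 3.0764129118227644e-05 4.7333
```

```bash
python3 -m jog '[{"dx":-0.01,"dy":0,"dz":0,"ax":0,"ay":0,"az":0,"grip":-1},{"dx":-0.01,"dy":0,"dz":0,"ax":0,"ay":0,"az":0,"grip":-1},{"dx":-0.01,"dy":0,"dz":0,"ax":0,"ay":0,"az":0,"grip":-1}]'; python3 go.py .047 0 .048
python3 - <<'E'
from rig import manip
import cv2,numpy as np
im=manip.get_image("scene")["img"];np.save("sc2.npy",im)
a=np.load("scene.npz")["img"][170:265,220:345,::-1];b=im[170:265,220:345,::-1]
cv2.imwrite("pics/p3.png",np.vstack([cv2.resize(i,None,fx=3.1,fy=3.1,interpolation=cv2.INTER_CUBIC) for i in(a,b)]))
E
```

```text
clock: 4.98
position: [0.4953, -0.3417, 0.0482]
ee_rot: [0.003, 0.969, -0.247, 0.009]
contact_force: [18.1, -9.1, -13.7]
width: -0.0001
gripper_force: 10.2
target [ 0.49380532 -0.33993959  0.048     ] now nest [np.float64(49.1), np.float64(-0.8), np.float64(48.2)]
d [-0.009 -0.003  0.001] a [ 0.001 -0.013 -0.004] F [ 18.1  -9.1 -13.7] w -9.432641914895184e-05 4.9833
```

View pics/p3.png

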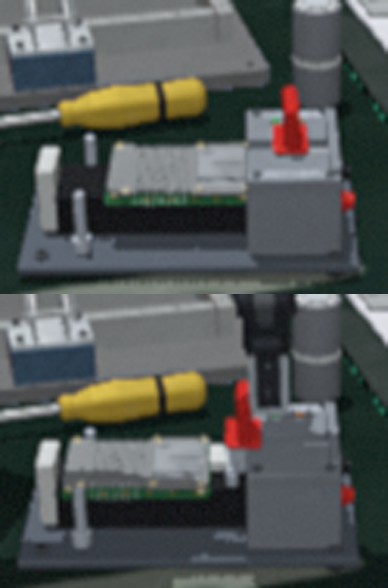

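The board is out of the socket, about 24 mm toward the white stop, and the slide is home (20 N and stalled). I'll back off, lift, and measure the board from above.

```bash
python3 -m jog '[{"dx":0.06,"dy":0,"dz":0,"ax":0,"ay":0,"az":0,"grip":-1},{"dx":0.14,"dy":0,"dz":0,"ax":0,"ay":0,"az":0,"grip":-1},{"dx":0.17,"dy":0,"dz":-0.1,"ax":0,"ay":0,"az":0,"grip":-1},{"dx":0.17,"dy":0,"dz":-0.25,"ax":0,"ay":0,"az":0,"grip":-1},{"dx":0.1,"dy":0,"dz":-0.4,"ax":0,"ay":0,"az":0,"grip":-1}]'; python3 go.py -.024 0 .2
```

```text
clock: 5.45
position: [0.5089, -0.3481, 0.1466]
ee_rot: [-0.001, 0.969, -0.246, -0.002]
contact_force: [0.3, -0.6, 0.3]
width: -0.0002
gripper_force: 0.0
target [ 0.43125686 -0.30634362  0.2       ] now nest [np.float64(64.2), np.float64(-0.1), np.float64(146.6)]
d [-0.354  0.001 -0.212] a [-0.001  0.003 -0.003] F [ 0.3 -0.6  0.3] w -0.00015616487564612156 5.45
```

```bash
python3 -m jog '[{"dx":-0.05,"dy":0,"dz":-0.15,"ax":0,"ay":0,"az":0,"grip":-1},{"dx":-0.2,"dy":0,"dz":-0.2,"ax":0,"ay":0,"az":0,"grip":1},{"dx":-0.37,"dy":0,"dz":-0.2,"ax":0,"ay":0,"az":0,"grip":1},{"dx":-0.37,"dy":0,"dz":-0.2,"ax":0,"ay":0,"az":0,"grip":1},{"dx":-0.37,"dy":0,"dz":-0.2,"ax":0,"ay":0,"az":0,"grip":1}]' >/dev/null;  python3 -m jog '[{"dx":0,"dy":0,"dz":0,"ax":0,"ay":0,"az":0,"grip":1},{"dx":0,"dy":0,"dz":0,"ax":0,"ay":0,"az":0,"grip":1},{"dx":0,"dy":0,"dz":0,"ax":0,"ay":0,"az":0,"grip":1},{"dx":0,"dy":0,"dz":0,"ax":0,"ay":0,"az":0,"grip":1}]';python3 go.py -.024 0 .2
python3 - <<'E'
from rig import manip
import cv2,numpy as np
s=manip.get_state();d=manip.get_image("wrist");np.savez("w2.npz",pos=s["position"],q=s["ee_rot"],**d)
cv2.imwrite("pics/w2.png",cv2.resize(d["img"][120:400,110:450,::-1],None,fx=2.1,fy=2.1,interpolation=cv2.INTER_CUBIC))
E
```

```text
clock: 6.2
position: [0.4281, -0.3046, 0.197]
ee_rot: [-0.0, 0.969, -0.246, -0.0]
contact_force: [0.1, -0.2, -1.5]
width: 0.0853
gripper_force: 0.0
target [ 0.43125686 -0.30634362  0.2       ] now nest [np.float64(-27.6), np.float64(0.0), np.float64(197.0)]
d [ 0.015  0.    -0.012] a [-0.     0.    -0.003] F [ 0.1 -0.2 -1.5] w 0.0853234663090426 6.2
```

View pics/w2.png

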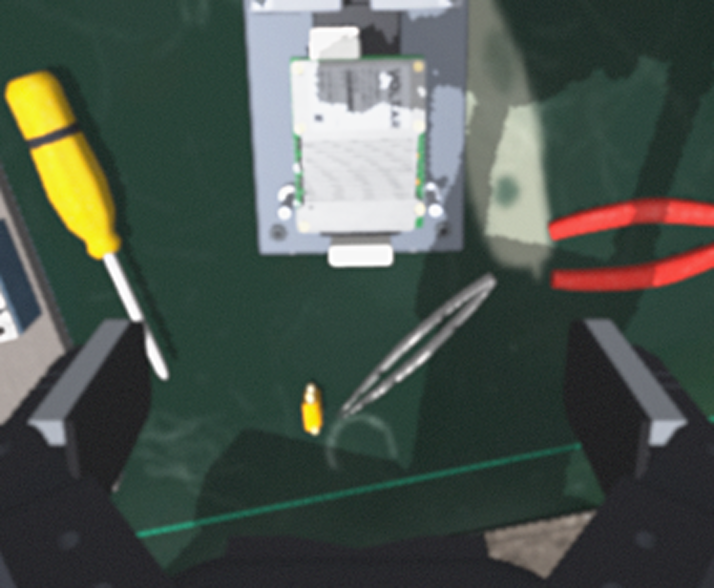

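The picture shows the freed board with rear corners at (292,58) and (425,60) and front corners at (299,230) and (422,232), in crop pixels. The white stop is at (361,255), and the open fingers straddle the board.

```bash
python3 - <<'E'
from h import *
from scipy.spatial.transform import Rotation as Ro
d=dict(np.load("w2.npz"));q=d["q"];T=np.eye(4);T[:3,:3]=Ro.from_quat([*q[1:],q[0]]).as_matrix();T[:3,3]=d["pos"]
d["world_to_cam"]=np.linalg.inv(T@d["T_tool_cam"])
I=np.linalg.inv(T)
for n,(a,b,z) in dict(RL=(292,58,.044),RR=(425,60,.044),FL=(299,230,.044),FR=(422,232,.044),stop=(361,248,.05),pinL=(288,190,.046),pinR=(434,190,.046)).items():
    p=ray(d,110+a/2.1,120+b/2.1,z);print(n,(I@[*p,1])[:3].round(4))
E
```

```text
RL [ 0.0415 -0.0297  0.1529]
RR [0.0406 0.03   0.1529]
FL [-0.0403 -0.0286  0.153 ]
FR [-0.0413  0.0307  0.153 ]
stop [-0.0473  0.0013  0.147 ]
pinL [-0.0196 -0.0331  0.151 ]
pinR [-0.0197  0.0356  0.151 ]
```

```bash
python3 -m jog '[{"dx":0.01,"dy":0.002,"dz":0.16,"ax":0,"ay":0,"az":0,"grip":1},{"dx":0.01,"dy":0.002,"dz":0.32,"ax":0,"ay":0,"az":0,"grip":1},{"dx":0.01,"dy":0.002,"dz":0.45,"ax":0,"ay":0,"az":0,"grip":1},{"dx":0.01,"dy":0.002,"dz":0.55,"ax":0,"ay":0,"az":0,"grip":1},{"dx":0.01,"dy":0.002,"dz":0.6,"ax":0,"ay":0,"az":0,"grip":1}]';python3 -m jog '[{"dx":0,"dy":0,"dz":0,"ax":0,"ay":0,"az":0,"grip":1},{"dx":0,"dy":0,"dz":0,"ax":0,"ay":0,"az":0,"grip":1},{"dx":0,"dy":0,"dz":0,"ax":0,"ay":0,"az":0,"grip":1}]'; python3 go.py -.024 0 .015
python3 - <<'E'
from h import *
from rig import manip
s=manip.get_state();d=manip.get_image("wrist");np.savez("w3.npz",pos=s["position"],q=s["ee_rot"],**d)
cv2.imwrite("pics/w3.png",d["img"][:,:,::-1])
H=cv2.cvtColor(d["img"],cv2.COLOR_RGB2HSV)
g=(H[...,0]>45)&(H[...,0]<80)&(H[...,1]>110)&(H[...,2]>60)
for v in range(120,400,20):
    u=np.flatnonzero(g[v,150:420])+150;print(v,u.min() if len(u) else None,u.max() if len(u) else None,len(u))
E
```

```text
clock: 6.67
position: [0.4277, -0.3042, 0.0436]
ee_rot: [-0.002, 0.969, -0.246, -0.003]
contact_force: [-0.0, -0.4, 0.2]
width: 0.0851
gripper_force: 0.0
clock: 6.92
position: [0.4304, -0.3066, 0.0482]
ee_rot: [0.0, 0.969, -0.246, 0.001]
contact_force: [0.6, -0.2, 1.6]
width: 0.0854
gripper_force: 0.0
target [ 0.43125686 -0.30634362  0.015     ] now nest [np.float64(-24.6), np.float64(-0.7), np.float64(48.2)]
d [ 0.002 -0.003  0.133] a [ 0.    -0.001 -0.003] F [ 0.6 -0.2  1.6] w 0.08542755707303437 6.9167
120 None None 0
140 175 175 1
160 None None 0
180 224 333 64
200 None None 0
220 None None 0
240 None None 0
260 None None 0
280 None None 0
300 188 188 1
320 None None 0
340 None None 0
360 None None 0
380 None None 0
```

```bash
python3 - <<'E'
from h import *
from rig import manip
sc=dict(np.load("scene.npz"));b=np.load("sc2.npy").astype(int);st=manip.get_state()
c=manip.get_image("scene")["img"].astype(int);np.save("sc3.npy",c)
def proj(d,p):
    q=d["world_to_cam"]@[*p,1];u=d["mtx"]@q[:3];return (u[:2]/u[2]).round(1)
Y=-.4929;yv=np.array([-np.sin(Y),np.cos(Y),0])
for s in(-.05,.05):
  for h in(0,.02,.04):print(s,h,proj(sc,st["position"]+yv*s+[0,0,h]))
D=np.abs(c-b).max(2)
for u in range(254,290,3): print(u,c[190:240:2,u].max(1).tolist(),"|",np.flatnonzero(D[150:245,u]>40).max(initial=-1)+150)
E
```

```text
-0.05 0 [262.1 234.7]
-0.05 0.02 [261.6 224.2]
-0.05 0.04 [261.1 213.4]
0.05 0 [266.3 209.4]
0.05 0.02 [265.9 199.6]
0.05 0.04 [265.4 189.6]
254 [33, 80, 125, 123, 150, 212, 209, 168, 131, 130, 105, 23, 29, 53, 143, 150, 145, 141, 135, 138, 117, 83, 85, 56, 24] | 229
257 [39, 37, 65, 67, 71, 79, 88, 91, 92, 103, 120, 99, 27, 56, 146, 143, 136, 138, 138, 142, 117, 78, 85, 56, 23] | 229
260 [38, 30, 37, 47, 36, 35, 36, 40, 38, 33, 87, 117, 31, 55, 140, 146, 149, 149, 145, 104, 92, 85, 81, 50, 23] | 213
263 [41, 30, 33, 34, 35, 36, 36, 39, 42, 33, 88, 116, 33, 55, 145, 147, 148, 145, 124, 87, 94, 87, 86, 42, 23] | 212
266 [33, 84, 123, 124, 117, 106, 105, 93, 89, 90, 112, 109, 34, 52, 113, 91, 82, 95, 93, 90, 95, 77, 69, 31, 25] | 228
269 [73, 121, 118, 101, 179, 187, 160, 115, 119, 85, 61, 29, 38, 77, 99, 94, 113, 138, 95, 85, 129, 97, 71, 33, 22] | 227
272 [114, 122, 119, 110, 130, 75, 41, 25, 27, 21, 21, 34, 38, 77, 131, 106, 112, 112, 105, 89, 98, 86, 70, 36, 27] | 227
275 [123, 123, 117, 162, 204, 192, 150, 130, 120, 44, 22, 40, 40, 68, 106, 111, 100, 110, 105, 100, 96, 83, 71, 38, 26] | 228
278 [122, 121, 114, 199, 198, 180, 141, 130, 109, 25, 24, 39, 42, 68, 106, 109, 95, 98, 95, 94, 98, 84, 66, 34, 25] | 228
281 [121, 123, 132, 203, 196, 172, 137, 125, 103, 27, 32, 41, 41, 71, 140, 104, 92, 100, 96, 84, 97, 82, 67, 35, 26] | 227
284 [121, 123, 105, 152, 174, 156, 132, 117, 64, 22, 28, 41, 43, 97, 156, 151, 114, 104, 94, 90, 131, 117, 106, 31, 25] | 229
287 [122, 122, 98, 79, 73, 40, 42, 40, 36, 31, 42, 42, 40, 86, 138, 159, 170, 139, 112, 70, 64, 58, 53, 25, 25] | 149
```

Scene rows at the near finger put the open tip at v≈213, about 38 mm above the reported TCP, as in the wrist view. The target is therefore a reported z of about -0.009, guarded by force.

```bash
python3 -m jog '[{"dx":0,"dy":-0.003,"dz":0.06,"ax":0,"ay":0,"az":0,"grip":1},{"dx":0,"dy":-0.003,"dz":0.11,"ax":0,"ay":0,"az":0,"grip":1},{"dx":0,"dy":-0.003,"dz":0.15,"ax":0,"ay":0,"az":0,"grip":1},{"dx":0,"dy":-0.003,"dz":0.17,"ax":0,"ay":0,"az":0,"grip":1},{"dx":0,"dy":-0.003,"dz":0.17,"ax":0,"ay":0,"az":0,"grip":1}]'; python3 go.py -.024 0 -.009
```

```text
clock: 7.43
position: [0.4294, -0.3049, 0.0044]
ee_rot: [-0.0, 0.969, -0.246, -0.0]
contact_force: [-0.8, 0.6, -0.1]
width: 0.0852
gripper_force: 0.0
target [ 0.43125686 -0.30634362 -0.009     ] now nest [np.float64(-26.3), np.float64(0.4), np.float64(4.4)]
d [0.009 0.002 0.054] a [-0.     0.001 -0.003] F [-0.8  0.6 -0.1] w 0.08521733044796242 7.4333
```

```bash
python3 -m jog '[{"dx":0.005,"dy":0,"dz":0.02,"ax":0,"ay":0,"az":0,"grip":1},{"dx":0.005,"dy":0,"dz":0.04,"ax":0,"ay":0,"az":0,"grip":1},{"dx":0.005,"dy":0,"dz":0.05,"ax":0,"ay":0,"az":0,"grip":1},{"dx":0.005,"dy":0,"dz":0.05,"ax":0,"ay":0,"az":0,"grip":1}]'; python3 go.py -.024 0 -.009
```

```text
clock: 7.77
position: [0.4306, -0.3055, -0.008]
ee_rot: [-0.0, 0.969, -0.246, -0.0]
contact_force: [0.0, 0.2, 0.0]
width: 0.0855
gripper_force: 0.0
target [ 0.43125686 -0.30634362 -0.009     ] now nest [np.float64(-25.0), np.float64(0.4), np.float64(-8.0)]
d [0.004 0.002 0.004] a [-0.     0.001 -0.003] F [0.  0.2 0. ] w 0.08545650481061884 7.7667
```

```bash
python3 -m jog '[{"dx":0,"dy":0,"dz":0,"ax":0,"ay":0,"az":0,"grip":0.55},{"dx":0,"dy":0,"dz":0,"ax":0,"ay":0,"az":0,"grip":0.48},{"dx":0,"dy":0,"dz":0,"ax":0,"ay":0,"az":0,"grip":0.2},{"dx":0,"dy":0,"dz":0,"ax":0,"ay":0,"az":0,"grip":0.2},{"dx":0,"dy":0,"dz":0,"ax":0,"ay":0,"az":0,"grip":0.2}]' 35
```

```text
clock: 8.18
position: [0.4311, -0.306, -0.0071]
ee_rot: [0.0, 0.969, -0.246, 0.0]
contact_force: [0.1, 0.5, 3.0]
width: 0.0613
gripper_force: 38.4
```

```bash
python3 -m jog '[{"dx":0,"dy":0,"dz":0,"ax":0,"ay":0,"az":0,"grip":0.2},{"dx":0,"dy":0,"dz":-0.02,"ax":0,"ay":0,"az":0,"grip":0.2},{"dx":0,"dy":0,"dz":-0.06,"ax":0,"ay":0,"az":0,"grip":0.2},{"dx":0,"dy":0,"dz":-0.12,"ax":0,"ay":0,"az":0,"grip":0.2},{"dx":0,"dy":0,"dz":-0.18,"ax":0,"ay":0,"az":0,"grip":0.2}]'; python3 -m jog '[{"dx":0,"dy":0,"dz":-0.08,"ax":0,"ay":0,"az":0,"grip":0.2},{"dx":0,"dy":0,"dz":-0.18,"ax":0,"ay":0,"az":0,"grip":0.2},{"dx":0,"dy":0,"dz":-0.28,"ax":0,"ay":0,"az":0,"grip":0.2},{"dx":0,"dy":0,"dz":-0.38,"ax":0,"ay":0,"az":0,"grip":0.2},{"dx":0,"dy":0,"dz":-0.46,"ax":0,"ay":0,"az":0,"grip":0.2}]';python3 -m jog '[{"dx":0,"dy":0,"dz":-0.05,"ax":0,"ay":0,"az":0,"grip":0.2},{"dx":0,"dy":0,"dz":-0.05,"ax":0,"ay":0,"az":0,"grip":0.2},{"dx":0,"dy":0,"dz":-0.05,"ax":0,"ay":0,"az":0,"grip":0.2},{"dx":0,"dy":0,"dz":-0.05,"ax":0,"ay":0,"az":0,"grip":0.2},{"dx":0,"dy":0,"dz":-0.05,"ax":0,"ay":0,"az":0,"grip":0.2}]'
python3 - <<'E'
from h import *
from rig import manip
d=manip.get_image("scene");im=d["img"];np.save("sc4.npy",im)
cv2.imwrite("pics/end.png",im[:,:,::-1]);s=manip.get_state();print(s["contact_force"],s["moment"],s["qd"].round(3),s["clock"])
H=cv2.cvtColor(im,cv2.COLOR_RGB2HSV);g=(H[...,0]>45)&(H[...,0]<80)&(H[...,1]>120)&(H[...,2]>70)
g[:100]=0;g[210:]=0;g[:,:190]=0;g[:,330:]=0
v,u=np.nonzero(g);print(len(u),np.polyfit(u,v,1) if len(u)>20 else "")
n,l,st,c=cv2.connectedComponentsWithStats(cv2.dilate(g.astype(np.uint8),np.ones((3,7))));print(st[1:].tolist())
E
```

```text
clock: 8.6
position: [0.4305, -0.3054, 0.038]
ee_rot: [-0.0, 0.969, -0.246, -0.001]
contact_force: [0.1, -0.1, -0.5]
width: 0.061
gripper_force: 38.2
clock: 9.02
position: [0.4311, -0.306, 0.155]
ee_rot: [0.001, 0.969, -0.246, 0.001]
contact_force: [0.4, 0.1, -0.4]
width: 0.0609
gripper_force: 38.3
clock: 9.43
position: [0.43, -0.305, 0.1636]
ee_rot: [-0.001, 0.969, -0.246, -0.001]
contact_force: [-0.8, 0.4, -0.4]
width: 0.0608
gripper_force: 38.3
[ 0.41724518 -0.24102814  0.10914546] [-0.01221992 -0.0177456   0.02658716] [-0.     0.003 -0.003 -0.001 -0.    -0.001] 9.4833
7 
[[230, 138, 16, 4, 50], [311, 166, 8, 4, 30]]
```

```bash
python3 - <<'E'
from h import *
sc=dict(np.load("scene.npz"));im=np.load("sc4.npy").astype(int);old=np.load("scene.npz")["img"].astype(int);c3=np.load("sc3.npy")
O=np.array([.4524,-.3177]);Y=-.4929;R=np.array([[np.cos(Y),-np.sin(Y)],[np.sin(Y),np.cos(Y)]])
def pj(x,y,z):
    q=sc["world_to_cam"]@[*(O+R@[x,y]),z,1];u=sc["mtx"]@q[:3];return u[:2]/u[2]
a,b=pj(-.071,-.031,.207),pj(.023,-.031,.207);print("expect edge",a,b,"top",pj(-.071,-.031,.215))
D=np.abs(im-old).max(2)>25
for u in np.linspace(a[0]-6,b[0]+10,16).astype(int):
    v0=int(a[1]+(b[1]-a[1])*(u-a[0])/(b[0]-a[0]));col=im[v0-22:v0+18,u]
    ch=np.flatnonzero(D[v0-22:v0+18,u]);gr=np.flatnonzero((col[:,1]>col[:,0]+12)&(col[:,1]>col[:,2]+5)&D[v0-22:v0+18,u])
    print(u,v0,"chg",(ch.min()+v0-22,ch.max()+v0-22) if len(ch) else "","green",(gr+v0-22).tolist())
print("old site diff",np.abs(im-c3)[205:225,270:288].mean())
E
```

```text
expect edge [229.75765689 141.36051661] [288.63343058 140.74122177] top [229.40769561 136.52366729]
223 141 chg  green []
228 141 chg  green []
233 141 chg (np.int64(133), np.int64(141)) green [138, 139, 140]
238 141 chg (np.int64(125), np.int64(140)) green [138, 139, 140]
243 141 chg (np.int64(126), np.int64(140)) green [137, 138, 139, 140]
248 141 chg (np.int64(119), np.int64(140)) green [137, 138, 140]
253 141 chg (np.int64(119), np.int64(147)) green []
258 141 chg (np.int64(119), np.int64(148)) green []
263 141 chg (np.int64(119), np.int64(148)) green []
268 140 chg (np.int64(118), np.int64(140)) green [138, 139, 140]
273 140 chg (np.int64(125), np.int64(140)) green [138, 139, 140]
278 140 chg (np.int64(126), np.int64(140)) green [137, 138, 139, 140]
283 140 chg (np.int64(129), np.int64(140)) green [137, 138, 139, 140]
288 140 chg (np.int64(127), np.int64(134)) green []
293 140 chg (np.int64(127), np.int64(133)) green []
298 140 chg  green []
old site diff 35.95185185185185
```

The board's lower edge sits at row 140 all along, exactly where a level board about 20 cm up should appear. The arm is at rest, so I'm handing in.

```bash
python3 -c "
from rig import manip;print(manip.sign_off())"
```

```text
the job is handed in; nothing more can be done
None
```

I pushed the ejector slide to its stop, then gripped the freed board and lifted it. The arm is still holding it level, component side up, about 20 cm above the bench, and the job is handed in at about 9.5 s on the clock.

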